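# Seat the two-flat drive shaft in the bench mixer

### The job

Fit the mixer's drive shaft: pick out of the yellow tray the steel shaft with two flat sides, turn it so its flats line up with the flat-sided socket in the top of the white mixer, and lower it in, keeping hold of it until its collar rests on the mixer. Then let go of it, standing upright and fully home; leave the round and the square shaft standing where they are in the tray.

Things in the scene. Friction and masses are not known exactly. Their poses are not given: they have to be found in the camera images.
- flat_shaft: Shaft to fit: bare steel, 111 tall, 0.2-0.4 kg, upright in the tray. Round 36 section cut by two parallel flats 24 apart, below and above a round collar (56 wide, 45 to 51 above the foot). Foot tapers in 4 over its lowest 5. Grip from above, above the collar, across the flats. Origin: centre of the foot's underside; z up the shaft, x along the flats, y across them. Half a turn looks the same. (mm)
- socket (a point): Centre of the socket's mouth, in the top of the mixer (white box 180 x 160, 72 tall, fixed; steel insert round the socket). Socket: hole 44 wide narrowed by two flat walls 32 apart, 60 deep, square edges. z up, x along the flat walls, y across. The shaft enters only with its x along this x, either way round; home when its collar lies on the top, foot 45 below the mouth. (mm)
- round_shaft: Not for this socket; stays in the tray. Same steel, collar and height as the two-flat shaft, but plainly round, 36 mm in diameter. Origin: centre of the foot's underside, z up. The yellow tray holds all three shafts upright, at least 115 mm apart (centres); its floor is 4 mm and its rim 22 mm above the bench.
- square_shaft: Not for this socket; stays in the tray. Same steel, collar and height as the two-flat shaft, but square, slimmer, 20 x 20 mm. Origin: centre of the foot's underside, z up.
Not all that is in view belongs to the job. Leave any green or orange look-alike of the flat_shaft alone. Leave any orange look-alike of the square_shaft alone.

How it is judged:
By the outcome, as a careful person would: the job done as asked, in the order asked, and still so for the second after the job is handed in, with the robot touching nothing.
It also fails if it takes over 35 s, if anything falls off the work surface, if the arm or the gripper's body presses on something with over 40 N, if the wrist force passes 120 N, or if a joint passes its speed limit or range.

### The arm

A 6-joint arm with a two-finger parallel gripper is mounted at the origin on the work surface. World frame = base frame: x ahead of the robot, y to its left, z up, the work surface at z = 0. Lengths are in m, angles in rad, forces in N, time in s.
With the tool pointing down it reaches from about 0.275 to 0.825 m from the base axis. Payload 5.2 kg.
Tool frame: the origin (TCP) lies midway between the tips of the shut fingers; the grasp point (between the pads) lies 19 mm behind it; z points along the fingers, y is the direction in which the jaws open and shut (so a half turn about z gives the same grasp; the last joint's range is limited). The gripper opens to 93 mm and grips with 3 to 60 N. Pads are 15 mm wide; open, the fingers measure 128 mm over their backs; the gripper's body (75 mm by 188 mm) begins 65 mm behind the grasp point.
Start: joints at [-1.394, 0.259, 1.535, -0, 1.348, -0.203], TCP at [0.204, -0.511, 0.219] pointing down, gripper open.
Joint ranges: [-3.14, 3.14], [-0.91, 2.08], [0.19, 2.58], [-1.22, 4.36], [0.22, 2.71], [-3.12, 3.12]. Speed limits (rad/s): [2.57, 2.57, 3.14, 3.14, 3.14, 3.14].

### API

Orientations are given as a unit quaternion [w, x, y, z].
In Python, from bench import bot, viewer gives the robot as it stands.
- The arm moves only by the shell command python3 -m pendant 'ROWS' [OPENING]. ROWS is JSON, a list of rows, each a list of 4 numbers: the shift along the tool's x, y, z in units of 1000 mm (1.0 is 1000 mm), then the turn about the tool's z in units of 60 degrees (1.0 is 60 degrees). In form: [[dx, dy, dz, yaw], ...]. A call has exactly 5 rows; each row is the pose to reach, as a shift and turn from the pose commanded when the call began, along the tool's axes at that moment; what a row does not reach only later rows make up. A row lasts 1/8 s, in which the tool goes at most 62.5 mm and 10.7 degrees, less where a joint would pass 70% of its speed; a pose out of reach is approached as far as the arm can. A call with a number of a shift or a turn outside -1 to 1 is refused whole. A call with a gripper value outside its range is refused whole. OPENING is the closure, from -1 (fully open) to 1 (shut), so that 0 is half open, set as the call begins (- or left out, the last holds). The fingers move at their own pace and stop on an object; the grip force is fixed at half the most. Time passes only in rows, so rows that repeat a pose let the fingers close, or fill a call up. It gives the time, the measured TCP pose, the force and the opening at its end, in the units of the state.
- bot.state(): the state, without advancing time (a new reading comes with each control period).
- viewer.grab_frame(name): name is "scene" or "top" or "wrist"; returns a dict with "pixels" (384x512x3 uint8, red, green, blue), "fx", "fy", "cx", "cy" (pixels), "extrinsics" (4x4, takes a point from camera to world coordinates); the wrist camera has in their place "mount" (4x4, takes a point from camera to tool coordinates, whose origin is the TCP and whose axes are the flange's). Camera axes: x right, y down, z forward; pixel columns grow to the right and rows downward; lengths in m; the calibration is good to about 2 mm. A picture is of the moment at which its call begins: read the wrist's pose just before it. There is no depth.
- bot.job_done(): hands the job in, once; it reports no verdict.
The state is a dict: "clock": time; "joint_pos": joint angles; "joint_velocities": joint speeds; "tau": joint torques, N m; "position": TCP position; "tool_rot": TCP orientation; "wrist_force": force on the tool from outside, world axes, zero at the start; "torque": the same for the moment, N m; "grip_width": finger opening in m.
Only numpy, scipy, OpenCV 4.12 (cv2) and the standard library are available. Lean on these libraries where they do the work, as an engineer would, in place of code of your own. Each camera call takes 0.05 s, during which the arm holds its last target. There are 200 camera calls.

## Working session

There is one attempt and no reset: what is moved stays moved. The work goes in short steps, Python scripts to look and compute and a shell command to move; the robot and the scene stay as the last step left them, time stands still between calls to the robot, and variables do not carry over. Pictures are saved under pics/ and viewed, about 8 in all and at most 12, crops included, and the job is handed in when it is done.

```bash
mkdir -p pics; cat > h.py <<'E'
import numpy as np, cv2
from bench import bot, viewer
from scipy.spatial.transform import Rotation as R
def T():
    s=bot.state(); q=s["tool_rot"]; M=np.eye(4)
    M[:3,:3]=R.from_quat([q[1],q[2],q[3],q[0]]).as_matrix(); M[:3,3]=s["position"]; return M
def grab(n):
    M=T(); f=viewer.grab_frame(n)
    E=M@np.array(f["mount"]) if n=="wrist" else np.array(f["extrinsics"])
    np.savez(f"{n}.npz",E=E,K=[f["fx"],f["fy"],f["cx"],f["cy"]],p=f["pixels"]); return f["pixels"]
def ray(n,u,v,z):
    d=np.load(f"{n}.npz"); fx,fy,cx,cy=d["K"];E=d["E"]
    r=E[:3,:3]@[(u-cx)/fx,(v-cy)/fy,1]; o=E[:3,3]; return o+r*(z-o[2])/r[2]
def proj(n,P):
    d=np.load(f"{n}.npz"); fx,fy,cx,cy=d["K"];E=d["E"]
    c=E[:3,:3].T@(np.array(P)-E[:3,3]); return np.array([fx*c[0]/c[2]+cx,fy*c[1]/c[2]+cy])
def save(n,name,x0=0,y0=0,w=512,h=384,k=1):
    p=np.load(f"{n}.npz")["p"][y0:y0+h,x0:x0+w]
    cv2.imwrite(f"pics/{name}.png",cv2.resize(p[:,:,::-1],None,fx=k,fy=k,interpolation=cv2.INTER_CUBIC))
E
python3 - <<'E'
from h import *
grab("top");grab("scene");
save("top","top1",k=1.5);save("scene","scene1",k=1.5)
print(bot.state()); 
for n in("top","scene"):
    d=np.load(n+".npz");print(d["K"],d["E"].round(3))
E
```

```text
{'clock': 0.1, 'joint_pos': array([-1.39379952e+00,  2.59280837e-01,  1.53596872e+00, -4.57871331e-05,
        1.34801855e+00, -2.02788115e-01]), 'joint_velocities': array([ 0.00161056, -0.00225857, -0.00232361,  0.00026464,  0.00181583,
       -0.00092954]), 'tau': array([ 1.86320431e-03, -4.38212872e+01, -2.84641421e+01,  7.19617051e-02,
        3.62898270e-02, -5.61179229e-05]), 'position': array([ 0.20381865, -0.51030083,  0.21789706]), 'tool_rot': array([-8.37942781e-04,  9.82023236e-01,  1.88758211e-01, -1.15190022e-05]), 'wrist_force': array([-1.15678992, -0.25008558,  0.58007058]), 'torque': array([-0.03563084, -0.01838842,  0.0020803 ]), 'grip_width': 0.0927490975268041}
[391.28701653 391.28701653 249.34940835 189.94452311] [[ 0.007 -0.998  0.07   0.452]
 [-1.    -0.006  0.02   0.01 ]
 [-0.019 -0.07  -0.997  0.793]
 [ 0.     0.     0.     1.   ]]
[372.46166731 372.46166731 256.87948232 189.11122684] [[-0.49   0.767 -0.415  0.829]
 [ 0.872  0.438 -0.22   0.192]
 [ 0.012 -0.47  -0.883  0.731]
 [ 0.     0.     0.     1.   ]]
```

View pics/top1.png

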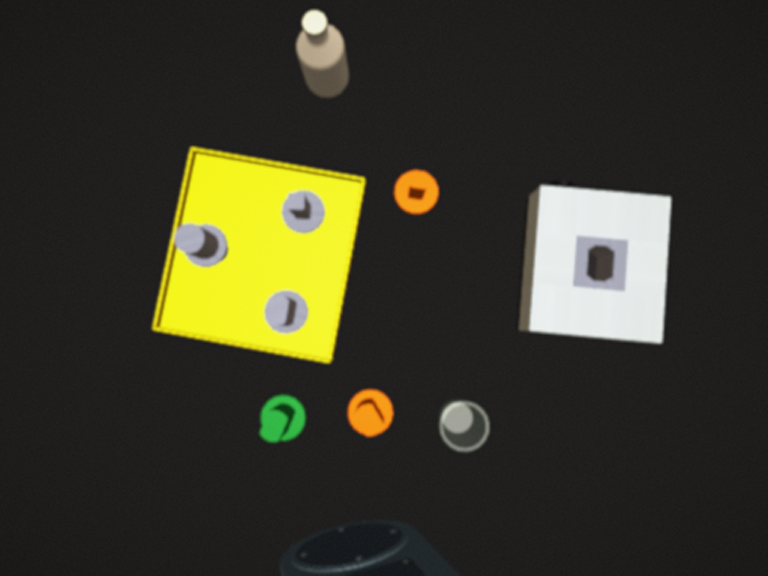

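View pics/scene1.png

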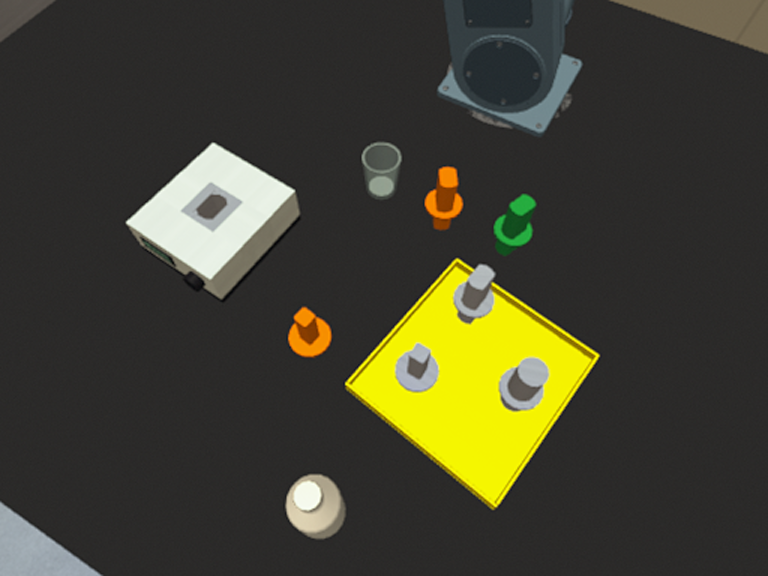

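The top view shows the flat shaft at about (286,312), the square one at (303,211), the round one at (205,245) and the socket at (600,263), all in 1.5x pixels. I'll enlarge the shaft and the socket.

```bash
python3 - <<'E'
from h import *
a=np.load("top.npz")["p"];b=np.load("scene.npz")["p"]
def c(p,x,y,w=48,h=36):return cv2.resize(p[y:y+h,x:x+w,::-1],(400,300),interpolation=cv2.INTER_CUBIC)
cv2.imwrite("pics/c1.png",np.vstack([np.hstack([c(a,167,190),c(a,376,157)]),np.hstack([c(b,295,172),c(b,117,120)])]))
print(ray("top",286/1.5,312/1.5,.055),ray("top",600/1.5,263/1.5,.072))
print(ray("scene",474/1.5,299/1.5,.055),ray("scene",211/1.5,206/1.5,.072))
E
```

```text
[0.46936403 0.13553134 0.055     ] [ 0.53165574 -0.25235577  0.072     ]
[0.47291757 0.13943278 0.055     ] [ 0.53382403 -0.2512278   0.072     ]
```

View pics/c1.png

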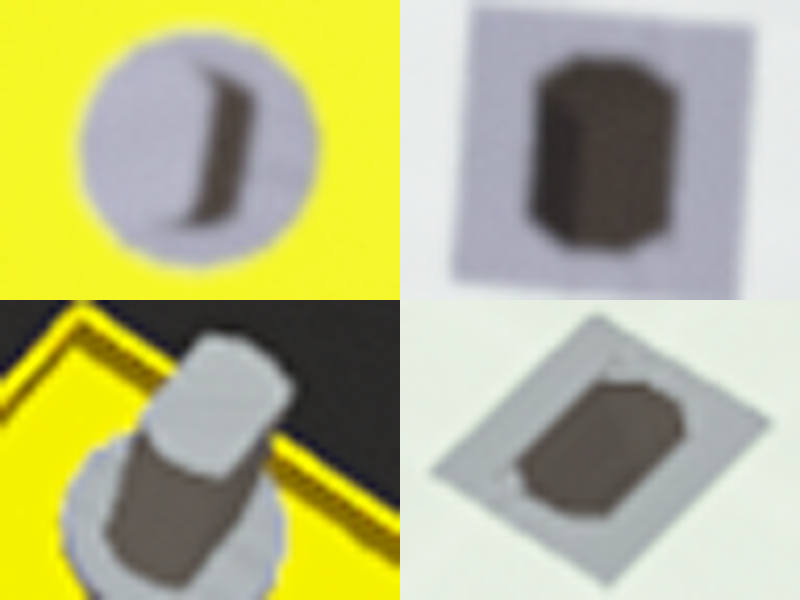

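```bash
python3 - <<'E'
from h import *
s=48/400
def r(n,x0,y0,u,v,z): return ray(n,x0+u*s-.5+.5*s,y0+v*s-.5+.5*s,z)[:2]
def ang(p,q): d=q-p; return round(np.degrees(np.arctan2(d[1],d[0]))%180,1)
print("shaft c",r("top",167,190,200,150,.055))
print("top flat base",ang(r("top",167,190,252,105,.055),r("top",167,190,236,207,.055)))
print("scene top", [ang(r("scene",295,172,*a,.115),r("scene",295,172,*b,.115)) for a,b in(((145,130),(205,37)),((220,175),(292,88)))], "c",r("scene",295,172,218,105,.115))
print("sock",r("top",376,157,205,152,.072),ang(r("top",376,157,139,90,.072),r("top",376,157,130,215,.072)),ang(r("top",376,157,281,95,.072),r("top",376,157,271,225,.072)),ang(r("top",376,157,355,25,.072),r("top",376,157,338,300,.072)))
print("sock scene",r("scene",117,120,202,149,.072),ang(r("scene",117,120,115,165,.072),r("scene",117,120,200,80,.072)),ang(r("scene",117,120,207,216,.072),r("scene",117,120,287,135,.072)),ang(r("scene",117,120,30,170,.072),r("scene",117,120,198,13,.072)))
M=T();print(M.round(3)); f=viewer.grab_frame("wrist");print(np.array(f["mount"]).round(3),f["fx"])
E
```

```text
shaft c [0.47019378 0.13574858]
top flat base 172.0
scene top [np.float64(176.9), np.float64(170.2)] c [0.47104795 0.13829997]
sock [ 0.53264316 -0.25266708] 174.9 174.5 175.2
sock scene [ 0.5339063  -0.25080694] 176.2 175.7 174.4
[[ 0.929  0.371 -0.     0.204]
 [ 0.371 -0.929  0.002 -0.51 ]
 [ 0.    -0.002 -1.     0.218]
 [ 0.     0.     0.     1.   ]]
[[ 0.    -0.957 -0.291  0.081]
 [ 1.     0.     0.     0.   ]
 [-0.    -0.291  0.957 -0.165]
 [ 0.     0.     0.     1.   ]] 302.0707318684902
```

```bash
python3 -m pendant '[[0.043,-0.043,0,0],[0.086,-0.086,0,0],[0.129,-0.129,0,0],[0.172,-0.172,0,0],[0.215,-0.215,0,0]]' -1; python3 -m pendant '[[0.043,-0.043,0,0],[0.086,-0.086,0,0],[0.129,-0.129,0,0],[0.172,-0.172,0,0],[0.215,-0.215,0,0]]'
cat >> h.py <<'E'
def to(x,y,z,deg):
    M=T(); d=M[:3,:3].T@(np.array([x,y,z])-M[:3,3]); a=np.degrees(np.arctan2(M[1,0],M[0,0]))
    print("pos",M[:3,3].round(4),"xang",round(a,2),"tilt",M[:2,2].round(4),"=> move",d.round(4),"yaw",round((-(deg-a)+90)%180-90,2)/60)
E
python3 -c "
from h import *
to(.470,.137,.218,-8)"
```

```text
clock: 0.78
position: [0.3242, -0.2295, 0.2186]
tool_rot: [0.0, 0.982, 0.188, 0.0]
wrist_force: [1.7, -0.8, 0.2]
grip_width: 0.093
clock: 1.4
position: [0.4443, 0.05, 0.2187]
tool_rot: [0.0, 0.982, 0.189, 0.0]
wrist_force: [0.5, -1.0, 1.5]
grip_width: 0.093
pos [0.4443 0.05   0.2187] xang 21.77 tilt [ 0.0005 -0.0003] => move [ 0.0562 -0.0713  0.0007] yaw 0.49616666666666664
```

```bash
python3 -m pendant '[[0.019,-0.024,0,0.17],[0.037,-0.047,0,0.33],[0.056,-0.071,0,0.49],[0.056,-0.071,0,0.495],[0.056,-0.071,0,0.495]]'
python3 - <<'E'
from h import *
grab("wrist"); to(.470,.137,.218,-8); print(proj("wrist",[.470,.137,.115]),proj("wrist",[.470,.137,.055]))
save("wrist","w1",106,80,300,225,2.6)
E
```

```text
clock: 2.02
position: [0.4691, 0.1341, 0.2183]
tool_rot: [0.0, 0.998, -0.068, -0.0]
wrist_force: [-0.9, 0.3, -0.2]
grip_width: 0.0929
pos [0.4692 0.1339 0.2185] xang -7.82 tilt [-0.0007 -0.0005] => move [ 0.0004 -0.0032  0.0005] yaw 0.003
[249.35111882 189.70123347] [249.90396648 174.33825361]
```

View pics/w1.png

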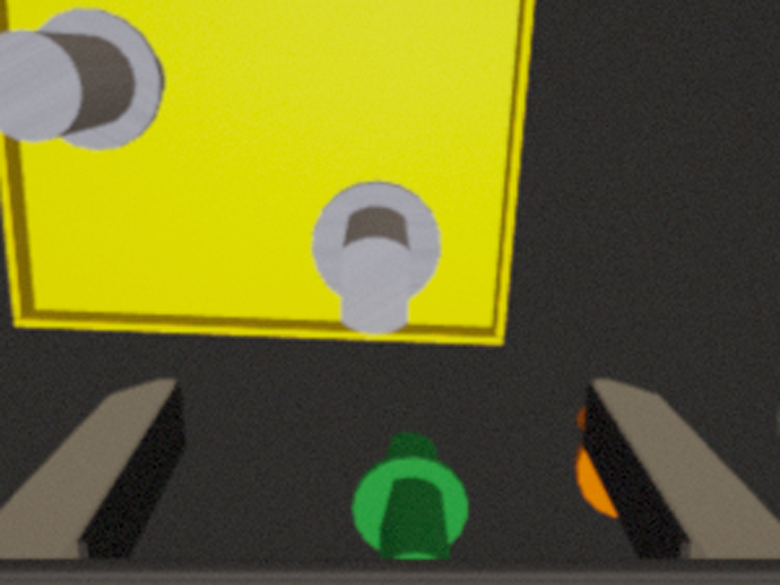

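The wrist view shows the shaft top centred at crop (375,285), which is 0.9 px from the prediction. Its flats are parallel to the pads. Next I descend and grip.

```bash
python3 -m pendant '[[0.0005,-0.0025,0.05,0],[0.0005,-0.0025,0.1,0],[0.0005,-0.0025,0.14,0],[0.0005,-0.0025,0.1525,0],[0.0005,-0.0025,0.1525,0]]'
python3 -m pendant '[[0,0,0,0],[0,0,0,0],[0,0,0,0],[0,0,0,0],[0,0,0,0]]' 1
python3 -m pendant '[[0,0,0,0],[0,0,0,0],[0,0,-0.01,0],[0,0,-0.02,0],[0,0,-0.03,0]]'
```

```text
clock: 2.7
position: [0.4704, 0.1364, 0.0663]
tool_rot: [0.0, 0.998, -0.069, -0.0]
wrist_force: [0.1, 0.4, 0.8]
grip_width: 0.0931
clock: 3.32
position: [0.4704, 0.1371, 0.0663]
tool_rot: [-0.0, 0.998, -0.069, 0.0]
wrist_force: [-0.4, -0.9, -0.6]
grip_width: 0.0473
clock: 3.95
position: [0.4705, 0.1371, 0.097]
tool_rot: [-0.0, 0.998, -0.069, 0.0]
wrist_force: [0.3, 0.4, -1.5]
grip_width: 0.0237
```

```bash
python3 -m pendant '[[0,0,-0.025,0],[0,0,-0.05,0],[0,0,-0.075,0],[0,0,-0.1,0],[0,0,-0.1,0]]'
python3 - <<'E'
from h import *
grab("wrist");grab("scene"); to(.533,-.2517,.20,-5.0);print(bot.state()["wrist_force"],bot.state()["grip_width"])
a=np.load("wrist.npz")["p"][180:360,136:376,::-1];b=np.load("scene.npz")["p"][90:270,210:450,::-1]
cv2.imwrite("pics/w2.png",np.hstack([cv2.resize(x,(400,300),interpolation=2) for x in(a,b)]))
M=T()
for h in (.019,.030,.04,.045): # foot such that top is h above TCP
    P=M[:3,3]+[0,0,h]; print(h,(proj("wrist",P)-[136,180])/.6,(proj("scene",P)-[210,90])/.6)
E
```

```text
clock: 4.58
position: [0.4718, 0.1372, 0.1984]
tool_rot: [-0.0, 0.998, -0.069, 0.002]
wrist_force: [-0.5, 0.6, -2.2]
grip_width: 0.0238
pos [0.47   0.1371 0.1958] xang -7.94 tilt [-0.0001 -0.    ] => move [ 0.116   0.3763 -0.0042] yaw -0.049
[-0.31617435 -0.17844066 -3.78885609] 0.02391773751865115
0.019 [195.11752897 125.9785702 ] [200.28414756 107.2398743 ]
0.03 [195.11046556 143.37113154] [202.37913227 101.02867345]
0.04 [195.10316174 161.35563779] [204.34269923  95.20709933]
0.045 [195.0991392  171.26052352] [205.34638196  92.2313855 ]
```

View pics/w2.png

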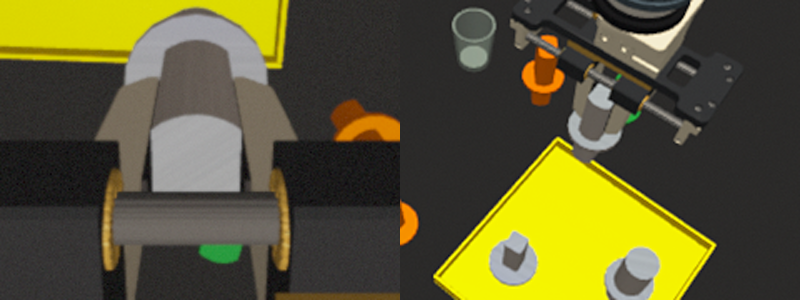

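```bash
python3 - <<'E'
from h import *
M=T()
def P(x,y,z): # shaft frame about tool: x along tool x, z up rel. TCP
    return (proj("wrist",(M@[x,y,-z,1])[:3])-[136,180])/.6
t=np.linspace(0,2*np.pi,181)
for s in (-.008,-.004,0,.004):
  for dx in (-.003,0,.003):
    zt=.049+s; zc=-.011+s
    C=np.array([P(dx+.028*np.cos(a),.028*np.sin(a),zc) for a in t])
    print(s,dx,"topfar",P(dx-.018,0,zt).round(),P(dx+.018,0,zt).round(),"corner",P(dx-.0134,-.012,zt).round(),"collar miny",C[:,1].min().round(),"x",C[:,0].min().round(),C[:,0].max().round(),"base far",P(dx-.018,0,zc).round())
E
```

```text
-0.008 -0.003 topfar [195. 224.] [195. 116.] corner [155. 211.] collar miny 20.0 x 126.0 264.0 base far [195. 127.]
-0.008 0 topfar [195. 216.] [195. 107.] corner [155. 203.] collar miny 13.0 x 126.0 265.0 base far [195. 120.]
-0.008 0.003 topfar [195. 207.] [195.  97.] corner [154. 194.] collar miny 6.0 x 125.0 265.0 base far [195. 113.]
-0.004 -0.003 topfar [195. 234.] [195. 123.] corner [154. 220.] collar miny 23.0 x 125.0 266.0 base far [195. 131.]
-0.004 0 topfar [195. 225.] [195. 113.] corner [154. 212.] collar miny 16.0 x 124.0 266.0 base far [195. 125.]
-0.004 0.003 topfar [195. 216.] [195. 103.] corner [153. 203.] collar miny 8.0 x 124.0 266.0 base far [195. 118.]
0 -0.003 topfar [195. 243.] [195. 131.] corner [153. 230.] collar miny 27.0 x 123.0 267.0 base far [195. 136.]
0 0 topfar [195. 235.] [195. 120.] corner [152. 221.] collar miny 19.0 x 123.0 267.0 base far [195. 130.]
0 0.003 topfar [195. 226.] [195. 110.] corner [152. 212.] collar miny 11.0 x 123.0 268.0 base far [195. 123.]
0.004 -0.003 topfar [195. 254.] [195. 138.] corner [152. 240.] collar miny 30.0 x 122.0 268.0 base far [195. 142.]
0.004 0 topfar [195. 245.] [195. 128.] corner [151. 231.] collar miny 22.0 x 121.0 269.0 base far [195. 135.]
0.004 0.003 topfar [195. 236.] [195. 117.] corner [151. 222.] collar miny 14.0 x 121.0 269.0 base far [195. 128.]
```

The shaft is held upright with almost no slip, about 1.5 mm towards +x in the gripper. I'll carry it to a spot short of the socket and look again.

```bash
python3 -m pendant '[[0.004,0.035,0,0],[0.01,0.08,0,-0.02],[0.016,0.13,0,-0.04],[0.022,0.18,0,-0.049],[0.028,0.23,0,-0.049]]'
python3 -m pendant '[[0.004,0.045,0,0],[0.008,0.085,0,0],[0.012,0.115,0,0],[0.015,0.135,0,0],[0.015,0.135,0,0]]'
python3 -m pendant '[[0,0,0,0],[0,0,0,0],[0,0,0,0],[0,0,0,0],[0,0,0,0]]'
python3 - <<'E'
from h import *
grab("wrist"); to(.533,-.2517,.20,-5.0); print((proj("wrist",[.533,-.2517,.072])-[156,40])*4)
save("wrist","w3",156,40,200,150,4)
E
```

```text
clock: 5.3
position: [0.4653, -0.0957, 0.1947]
tool_rot: [-0.001, 0.999, -0.044, -0.001]
wrist_force: [1.3, 0.3, -3.5]
grip_width: 0.0241
clock: 5.92
position: [0.4692, -0.231, 0.1951]
tool_rot: [-0.001, 0.999, -0.044, -0.001]
wrist_force: [0.6, -0.1, -3.1]
grip_width: 0.0238
clock: 6.55
position: [0.4696, -0.2302, 0.1962]
tool_rot: [0.0, 0.999, -0.043, 0.0]
wrist_force: [0.2, -0.4, -1.9]
grip_width: 0.0239
pos [ 0.4696 -0.2303  0.1962] xang -4.99 tilt [ 0.0001 -0.    ] => move [ 0.0651  0.0158 -0.0038] yaw 0.00016666666666666666
[454.76953769 308.25187086]
```

View pics/w3.png

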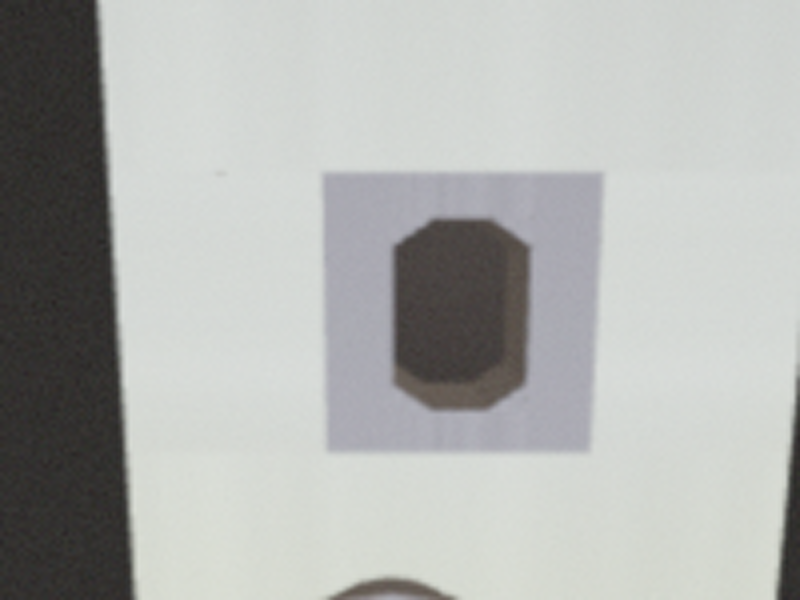

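```bash
python3 - <<'E'
from h import *
r=lambda u,v: ray("wrist",156+(u+.5)/4-.5,40+(v+.5)/4-.5,.072)[:2]
c=r(460.7,313); print(c)
for a,b in(((394,370),(393,246)),((526,383),(530,246)),((327,452),(323,172)),((590,452),(603,172))):
    d=r(*b)-r(*a);print(np.degrees(np.arctan2(d[1],d[0])),np.linalg.norm(d))
d=r(530,300)-r(393,300);print(np.degrees(np.arctan2(d[1],d[0]))+90,np.linalg.norm(d)); d=r(603,172)-r(323,172);print(np.degrees(np.arctan2(d[1],d[0]))+90)
to(c[0]-.0015,c[1],.134,-5)
E
```

```text
[ 0.53217468 -0.25267795]
-4.455765095350895 0.028108904567924642
-4.7966313989150535 0.03115431425607664
-5.0333778653529055 0.063639079567445
-4.868758409643864 0.06365406666020496
-4.978638186039788 0.031881451002661945
-4.972698588809209
pos [ 0.4696 -0.2303  0.1962] xang -4.99 tilt [ 0.0001 -0.    ] => move [0.0628 0.017  0.0622] yaw 0.00016666666666666666
```

The socket mouth is centred at crop (461,313), which puts it at (0.532, -0.253) and -5°. I'll move above it and then lower.

```bash
python3 -m pendant '[[0.03,0.008,0,0],[0.063,0.017,0,0],[0.063,0.017,0.025,0],[0.063,0.017,0.05,0],[0.063,0.017,0.05,0]]'
python3 -m pendant '[[0,0,0,0],[0,0,0,0],[0,0,0.008,0],[0,0,0.016,0],[0,0,0.022,0]]'
python3 -c "
from h import *
to(.5307,-.2527,.09,-5);print(bot.state()['wrist_force'],bot.state()['torque'])"
```

```text
clock: 7.22
position: [0.5295, -0.2518, 0.144]
tool_rot: [-0.001, 0.999, -0.044, -0.002]
wrist_force: [-0.2, -0.0, -2.1]
grip_width: 0.024
clock: 7.85
position: [0.5305, -0.2526, 0.1233]
tool_rot: [-0.0, 0.999, -0.044, -0.0]
wrist_force: [-0.1, 0.6, -2.2]
grip_width: 0.0238
pos [ 0.5305 -0.2526  0.1233] xang -5.0 tilt [-0.0007  0.0005] => move [0.0002 0.0001 0.0333] yaw -0.0
[-0.07753293  0.55049194 -2.18235938] [ 0.05380416  0.03098052 -0.01787543]
```

```bash
python3 -m pendant '[[0,0,0.007,0],[0,0,0.014,0],[0,0,0.021,0],[0,0,0.028,0],[0,0,0.03,0]]'
python3 -m pendant '[[0,0,0.001,0],[0,0,0.002,0],[0,0,0.003,0],[0,0,0.003,0],[0,0,0.003,0]]'
```

```text
clock: 8.48
position: [0.5305, -0.2526, 0.0935]
tool_rot: [-0.0, 0.999, -0.044, -0.0]
wrist_force: [0.1, -0.3, -2.7]
grip_width: 0.0241
clock: 9.1
position: [0.531, -0.2529, 0.0914]
tool_rot: [0.0, 0.999, -0.044, 0.0]
wrist_force: [-0.9, -0.4, -1.1]
grip_width: 0.0235
```

```bash
python3 -m pendant '[[0,0,0.0005,0],[0,0,0.001,0],[0,0,0.001,0],[0,0,0.0015,0],[0,0,0.0015,0]]'
python3 -m pendant '[[0,0,0.0005,0],[0,0,0.001,0],[0,0,0.001,0],[0,0,0.001,0],[0,0,0.001,0]]'
```

```text
clock: 9.72
position: [0.531, -0.2529, 0.0913]
tool_rot: [0.0, 0.999, -0.044, 0.0]
wrist_force: [-2.3, 1.9, 9.6]
grip_width: 0.0239
clock: 10.35
position: [0.5311, -0.2529, 0.0913]
tool_rot: [0.001, 0.999, -0.044, 0.001]
wrist_force: [-4.2, 2.8, 16.1]
grip_width: 0.024
```

Contact: 16 N upward at TCP z 0.0913, close to the expected seating height. I'll check visually before releasing.

```bash
python3 - <<'E'
from h import *
grab("wrist");grab("scene")
a=np.load("wrist.npz")["p"][120:300,136:376,::-1];b=np.load("scene.npz")["p"][70:190,70:230,::-1]
cv2.imwrite("pics/w4.png",np.hstack([cv2.resize(x,(400,300),interpolation=2) for x in(a,b)]))
E
```

```text
(no output)
```

View pics/w4.png

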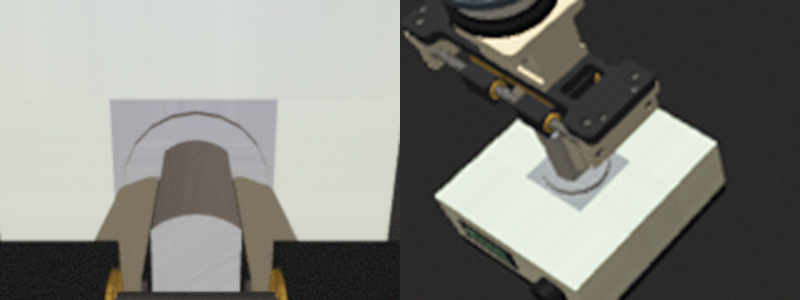

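The collar lies flat on the insert in both views. Now I release it and rise straight up.

```bash
python3 -m pendant '[[0,0,-0.001,0],[0,0,-0.0015,0],[0,0,-0.0015,0],[0,0,-0.0015,0],[0,0,-0.0015,0]]'
python3 -m pendant '[[0,0,0,0],[0,0,0,0],[0,0,0,0],[0,0,0,0],[0,0,0,0]]' -1
python3 -m pendant '[[0,0,0,0],[0,0,0,0],[0,0,-0.01,0],[0,0,-0.04,0],[0,0,-0.08,0]]'
python3 -m pendant '[[-0.01,0,-0.04,0],[-0.04,0,-0.06,0],[-0.08,0,-0.06,0],[-0.1,0,-0.06,0],[-0.1,0,-0.06,0]]'
python3 - <<'E'
from h import *
grab("scene");grab("top");grab("wrist")
print(bot.state()["wrist_force"],bot.state()["position"])
a=np.load("wrist.npz")["p"][:,:,::-1];b=np.load("scene.npz")["p"][70:370,70:470,::-1]
cv2.imwrite("pics/w5.png",np.hstack([cv2.resize(x,(400,300),interpolation=2) for x in(a,b)]))
E
```

```text
clock: 11.08
position: [0.531, -0.2529, 0.0913]
tool_rot: [0.0, 0.999, -0.044, 0.0]
wrist_force: [-2.3, 1.4, 8.4]
grip_width: 0.0235
clock: 11.7
position: [0.5308, -0.2528, 0.09]
tool_rot: [-0.0, 0.999, -0.044, -0.0]
wrist_force: [0.1, -0.9, 0.3]
grip_width: 0.0693
clock: 12.32
position: [0.5303, -0.2525, 0.1708]
tool_rot: [-0.001, 0.999, -0.044, -0.001]
wrist_force: [0.4, -0.0, 0.0]
grip_width: 0.0928
clock: 12.95
position: [0.4305, -0.2441, 0.2313]
tool_rot: [0.001, 0.999, -0.044, 0.001]
wrist_force: [0.2, -0.5, -0.1]
grip_width: 0.0932
[ 0.02489758  0.33666229 -0.46591272] [ 0.43199366 -0.24440489  0.23062591]
```

View pics/w5.png

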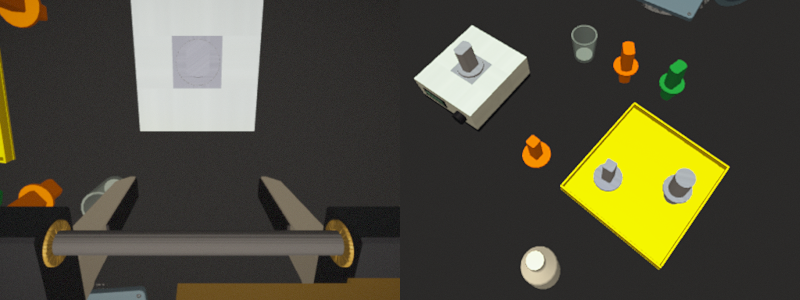

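```bash
python3 -c "
from bench import bot
print(bot.job_done())"
```

```text
the job is handed in; nothing more can be done
None
```

The two-flat steel shaft is in the mixer's socket, standing upright with its collar on the steel insert, and the job is handed in at about 13 s on the robot's clock. I gripped it across its flats and aligned it to the socket at -5°. I kept hold of it until the collar touched, at about 16 N, and then let go and backed off.

- **Seating:** the pictures taken before and after release show the collar flat on the mixer. The tool stopped about 2 mm higher than I had calculated. I put that down to the shaft sitting about 2 mm lower in the grip than assumed, but did not measure it separately.
- **Everything else:** the round and square shafts are still standing in the tray, the look-alikes are untouched, and the wrist force after backing off was near zero.

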